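Index the sprung carriage of the cross-drilling jig

ROBOT

A 6-joint arm with a two-finger parallel gripper is mounted at the origin on a cart in front of the work surface, level with it; the furniture and walls round the work are solid. World frame = base frame: x ahead of the robot, y to its left, z up, the work surface at z = 0. Lengths are in mm, angles in rad, forces in N, time in s.
With the tool pointing down it reaches from about 350 to 875 mm from the base axis. Payload 4.2 kg.
Tool frame: the origin (TCP) lies midway between the tips of the shut fingers; the grasp point (between the pads) lies 19 mm behind it; z points along the fingers, y is the line along which they close (so a half turn about z gives the same grasp; the last joint's range is limited). The gripper opens to 87 mm and grips with 3 to 60 N. Pads are 19 mm wide; open, the fingers measure 117 mm over their backs; the gripper's body (75 mm by 190 mm) begins 51 mm behind the grasp point.
Start: joints at [-0.936, 0.385, 0.008, 0, -1.194, -0.259], TCP at [229.399, -581.356, 222.55] pointing down, gripper open.
Joint ranges: [-3.14, 3.14], [-1.21, 2.06], [-1.07, 1.41], [-3.16, 2.05], [-2.99, -0.16], [-3.1, 3.1]. Speed limits (rad/s): [2.79, 2.79, 3.14, 3.14, 3.14, 3.14].

INTERFACE

Orientations are given as a 3x3 rotation matrix whose columns are the frame's x, y, z axes.
In Python, from cell import monitor, optics, job_done gives the robot as it stands.
- The arm moves only by the tool step_arm, never from a script. Its argument "rows" is text: rows parted by semicolons, each of 4 numbers parted by spaces: the shift along the world's x, y, z in m, then the turn about the world's z in rad. A call has 1 to 5 rows; each row is the pose to reach, as a shift and turn from the pose commanded when the call began; what a row does not reach only later rows make up. A row lasts 1/8 s, in which the tool goes at most 62.5 mm and 10.7 degrees, less where a joint would pass 70% of its speed; a pose out of reach is approached as far as the arm can. A call with a gripper value outside its range is refused whole. "jaw" is the opening, from 0 (shut) to 1 (fully open), set as the call begins (left out, the last holds). The fingers move at their own pace and stop on an object; the grip force is fixed at half the most. Time passes only in rows, so rows that repeat a pose let the fingers close. It gives the time, the measured TCP pose, the force, the opening and the grip force at its end, in the units of the state.
- monitor.sense(): the state, without advancing time (a new reading comes with each control period).
- optics.snapshot(name): name is "scene" or "side" or "wrist"; returns a dict with "color" (480x640x3 uint8, red, green, blue), "intrinsics" (3x3 intrinsics, pixels), "xyz" and "rotation" of the camera in the world. Camera axes: x right, y down, z forward; pixel columns grow to the right and rows downward; lengths in mm; the calibration is good to about 2 mm. The wrist camera is an equidistant fisheye: a pixel r from the principal point sees the ray r / f radians off the axis. A picture is of the moment at which its call begins. There is no depth.
- job_done(): hands the job in; it is judged then, once.
The state is a dict: "clock": time; "qpos": joint angles; "dq": joint speeds; "tau": joint torques, N m; "eef_pos": TCP position; "orientation": TCP orientation; "contact_force": force on the tool from outside, world axes, zero at the start; "torque": the same for the moment, N m; "gripper_width": finger opening in mm; "gripper_force": force on a finger pad.
Only numpy, scipy, OpenCV 4.12 (cv2) and the standard library are available. Lean on these libraries where they do the work, as an engineer would, in place of code of your own. Each camera call takes 0.05 s, during which the arm holds its last target. There are 200 camera calls.

TASK

Make the cross-drilling jig ready for the drill, only by touching and pushing: push the steel pin that lies in the jig's carriage endways until it is home against its end stop, tip the parked catch with the red knob over so that it drops onto the carriage, and push the carriage by its red plate against its spring until it has passed the catch, then let it spring back so that it stays latched on the catch with the pin under the drill bush. Do not lift the pin out of its slot, and leave the other things on the bench where they are.

Things in the scene. Friction and masses are not known exactly. Their poses are not given: they have to be found in the camera images.
- jig: cross-drilling jig bolted to the bench, green base 260 x 170 x 12 mm; its carriage slides along jig +x under a fixed bridge (jig x +-14, y +-80 mm, brass bush top z = 84 mm; posts from y = +-66 to +-80). Origin: centre of the base's underside, on the bench. x: push direction, away from the robot, turned up to 0.3 rad; y: to the left across; z: up
- carriage (a joint): carriage travel, m along jig +x: 0 out (start), 0.060 fully in, hard stop. Spring 4 N at 0, 8.5 N at full; damping 4.5 N per 0.1 m/s. With the catch tipped over, the catch drops behind the carriage's dog (steel tooth on its +y side) once travel passes 0.045; let go beyond that, it comes back to 0.045 and stays latched, pin under the bush. Otherwise it returns to 0
- push_face (a point): middle of the face of the upright red push plate (48 wide in y, 38 mm high; its dark backing 56 mm wide, top edge 60 mm above the bench) at the robot's end of the carriage. 37 mm above the bench; at jig x = -116.5, y = 0 mm at travel 0; moves with the carriage. Axes as the jig's
- catch (a joint): angle of the drop catch, rad: steel bar 8 x 8 mm reaching 62 mm from its hinge (along jig y, at jig x -75, y 53, z 36 mm). About 1.85 parked, leaning back toward the robot (start); 1.57 upright, balanced; tipped further toward +x it falls by its own weight (60 g, no spring) onto the carriage's dog and rests at about 0.5 while the carriage is out; 0 dropped level behind the dog
- catch_knob (a point): centre of the red ball knob (14 mm across) on the outer (jig +y) side of the catch bar, 50 mm along the bar: parked at about jig x = -89, y = 65.5, z = 84 mm, above and beside the push plate; the bar beside it is at y = 49 to 57 mm and ends at z = 96 mm. Pushing knob or bar about 30 mm along jig +x at that height tips the catch over
- pin_center (a point): middle of the steel pin to be drilled: 8 mm thick, 55 mm long along its y, lying along jig y in a slot across the carriage (10.5 mm wide, floor 52 mm, walls 58 mm above the bench; pin's middle at 56 mm). It starts 9 to 17 mm short of its end stop; its free end, 27.5 mm from here toward jig -y, stands out of the slot. 20 g, slides with under 1 N
- nest (a point): where the pin's middle is when the pin is home on its end stop (dark plate at the slot's +y end): jig x = -45, y = -5.5, z = 56 mm at travel 0, moves with the carriage. The slot block ends at jig y = -28 mm, so a pin at home still stands out 5 mm there. Beside it rails and carriage reach y = -49 mm, at most 32 mm high. Under the bridge a post is in the way of pushing the pin. Axes as the jig's
- spare_pin_1: another such steel pin lying on the bench to the right, origin under its middle; not part of the job
- spare_pin_2: a second spare steel pin on the bench to the right, origin under its middle; not part of the job
- oil_can: small dark oil can with bent spout, 70 mm across, 173 mm high, on the left, origin under its middle; leave alone
- spanner: steel spanner 159 mm long, lying on the left, origin under its middle; leave alone
- tape_measure: yellow and black tape measure, 62 x 81 x 33 mm, on the right, origin under its middle; leave alone

How it is judged (in metres and radians):
At the end, for the whole second after the job is handed in: The carriage rests latched on the catch (travel 0.045 within 3 mm, catch down below 0.1 rad), and the pin lies in its slot, home against the end stop to within 2.5 mm (value of joint carriage between 0.042 and 0.048 m and velocity of joint carriage between -0.01 and 0.01 m/s and value of joint catch below 0.1 rad and x of pin_center in the frame of nest between -0.004 and 0.004 m and y of pin_center in the frame of nest between -0.0025 and 0.0025 m and z of pin_center in the frame of nest between -0.004 and 0.004 m and angle between the y axis of pin_center and the y axis of nest, either way round below 0.1 rad and linear speed of pin below 0.02 m/s); the robot touches nothing.
It fails at once if the pin is lifted or knocked out of its slot (more than 8 mm up) (z of pin_center in the frame of nest above 0.008 m).
It fails at once if a spare pin, the oil can, the spanner or the tape measure is moved by more than 2 cm (distance of any of spare_pin_1, spare_pin_2, oil_can, spanner, tape_measure from where it was at the start of the episode above 0.02 m).
It also fails if it takes over 54 s, if anything falls off the work surface, if the arm or the gripper's body presses on something with over 40 N, if the wrist force passes 120 N, or if a joint passes its speed limit or range.

## Working session

There is one attempt and no reset: what is moved stays moved. The work goes in short steps, Python scripts to look and compute and a tool call to move; the robot and the scene stay as the last step left them, time stands still between calls to the robot, and variables do not carry over. Pictures are saved under pics/ and viewed, at most 10 in all, crops included, and the job is handed in when it is done.

Besides the shell and the picture viewer there is one more tool, called after "Call:" as name(argument=value, ...) on one line, values as JSON. step_arm: Moves the arm, as the interface text tells. Its arguments: {"type":"object","properties":{"rows":{"type":"string"},"jaw":{"type":"number"}},"required":["rows"]}

```bash
mkdir -p pics; python3 - <<'E'
from cell import monitor, optics
import cv2,pickle
s=monitor.sense();print(s['clock'],s['eef_pos'],s['orientation'],s['gripper_width'])
for n in ("scene","side"):
    p=optics.snapshot(n);pickle.dump(p,open(n+'.pkl','wb'))
    cv2.imwrite(f'pics/{n}0.png',p['color'][:,:,::-1]);print(n,p['intrinsics'],p['xyz'],p['rotation'])
E
```

```text
0.0 [ 229.16663906 -580.80813751  221.4456861 ] [[-9.30294496e-01 -3.66812430e-01 -8.90098615e-04]
 [-3.66813500e-01  9.30292294e-01  2.02556106e-03]
 [ 8.50509062e-05  2.21086850e-03 -9.99997552e-01]] 87.06459150860857
scene [[450.27371817   0.         315.93022328]
 [  0.         450.27371817 244.21845301]
 [  0.           0.           1.        ]] [-56.56320819 411.92949798 631.94100664] [[-0.6916086  -0.38875352  0.60872675]
 [-0.72208258  0.35282557 -0.59507216]
 [ 0.01656203 -0.851108   -0.52472934]]
side [[498.42678796   0.         310.9316961 ]
 [  0.         498.42678796 241.67420041]
 [  0.           0.           1.        ]] [  422.45888733 -1090.46578279   798.7301128 ] [[ 0.9826066  -0.11497192  0.1458277 ]
 [-0.18565808 -0.62478741  0.7584008 ]
 [ 0.00391652 -0.77228373 -0.6352657 ]]
```

View pics/scene0.png

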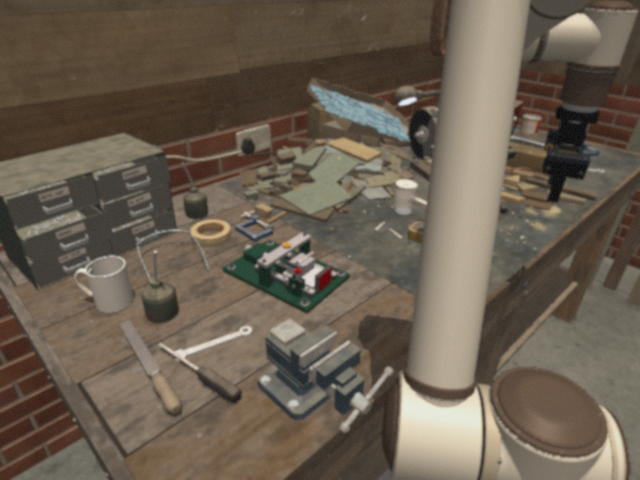

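View pics/side0.png

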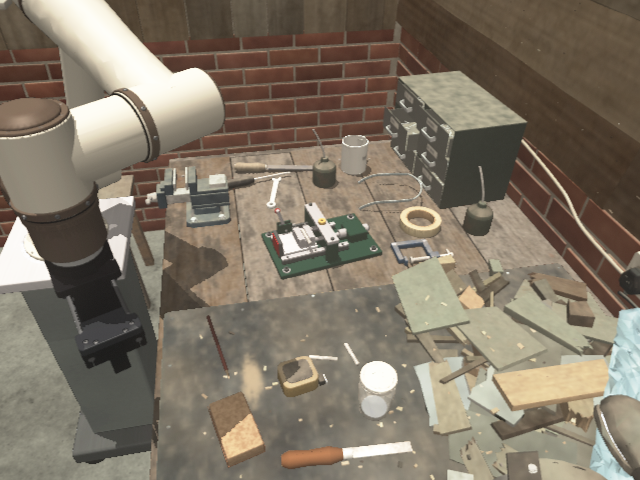

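The scene picture shows the jig at about (287,272), with the vise nearer the robot. The side picture shows it at (320,242), with the red plate at (276,242). I'll zoom in on both.

```bash
cat > h.py <<'E'
import numpy as np,pickle
def ray(p,u,v):
    K=p['intrinsics'];d=np.array([(u-K[0,2])/K[0,0],(v-K[1,2])/K[1,1],1.]);return p['rotation']@d
def onz(p,u,v,z):
    d=ray(p,u,v);c=np.array(p['xyz']);return c+d*(z-c[2])/d[2]
def proj(p,X):
    q=np.asarray(p['rotation']).T@(np.asarray(X).T-np.array(p['xyz'])[:,None]);K=p['intrinsics']
    return np.stack([K[0,0]*q[0]/q[2]+K[0,2],K[1,1]*q[1]/q[2]+K[1,2]],1)
E
python3 - <<'E'
import cv2,pickle
from h import *
for n,(a,b,c,d) in dict(scene=(220,350,222,312),side=(258,388,195,285)).items():
    p=pickle.load(open(n+'.pkl','rb'));im=p['color'][c:d,a:b,::-1]
    cv2.imwrite(f'pics/{n}1.png',cv2.resize(im,None,fx=6,fy=6,interpolation=cv2.INTER_CUBIC))
p=pickle.load(open('side.pkl','rb'))
for n,u,v,z in [('jig',320,245,12),('vise',205,195,60),('visehandle',150,200,60),('spanner',273,190,0),('can',324,180,0),('tape',300,375,0),('file',260,168,0)]:print(n,onz(p,u,v,z).round())
E
```

```text
jig [ 623. -168.   12.]
vise [354.  32.  60.]
visehandle [213.  34.  60.]
spanner [542. 113.   0.]
can [698. 139.   0.]
tape [ 511. -526.    0.]
file [518. 242.   0.]
```

View pics/scene1.png

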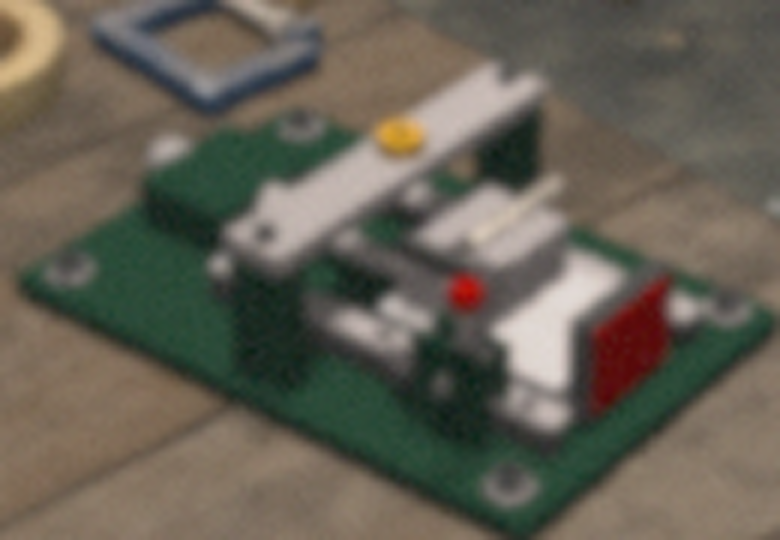

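View pics/side1.png

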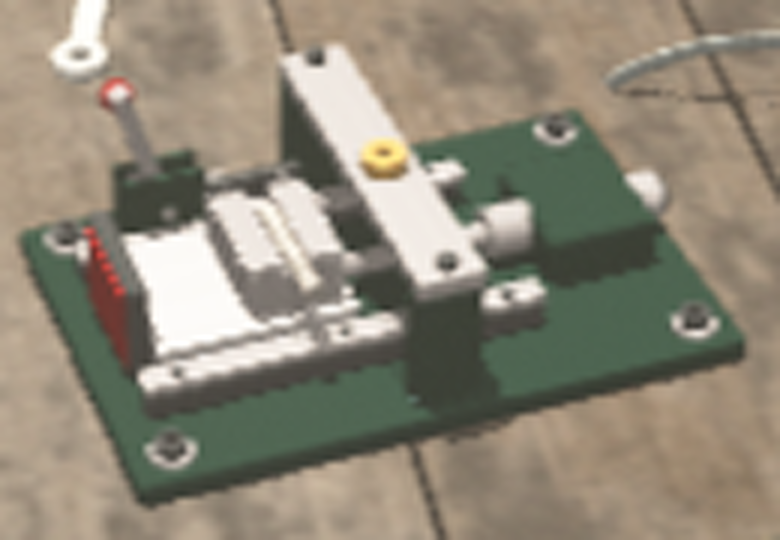

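Both crops show the jig's corners, bush, knob and pin clearly. I'll fit the jig pose and the pin's free end from these pixels.

```bash
cat > fit.py <<'E'
import pickle
from h import *
from scipy.optimize import least_squares
P={n:pickle.load(open(n+'.pkl','rb')) for n in('scene','side')}
off=dict(scene=(220,222),side=(258,195))
O=[('scene',(22,283),(130,85,12)),('scene',(530,532),(-130,85,12)),('scene',(773,315),(-130,-85,12)),('scene',(400,132),(0,0,84)),('scene',(466,293),(-89,65.5,84)),
('side',(148,495),(-130,-85,12)),('side',(742,347),(130,-85,12)),('side',(578,113),(130,85,12)),('side',(22,240),(-130,85,12)),('side',(384,155),(0,0,84)),('side',(117,93),(-89,65.5,84))]
px=lambda n,c:np.array(off[n])+(np.array(c)+.5)/6-.5
def T(q,X):
    c,s=np.cos(q[2]),np.sin(q[2]);X=np.asarray(X,float)
    return np.array([q[0]+c*X[0]-s*X[1],q[1]+s*X[0]+c*X[1],X[2]])
f=lambda q:np.concatenate([proj(P[n],T(q,X)[None])[0]-px(n,c) for n,c,X in O])
r=least_squares(f,[620,-160,0.1],x_scale=[10,10,.05],loss='soft_l1')
if __name__=='__main__':
    print(r.x,f(r.x).round(1));q=r.x;np.save('jig.npy',q)
    for n,c in(('side',(313,285)),('scene',(560,182))):
        g=least_squares(lambda y:proj(P[n],T(q,(-45,y[0],56))[None])[0]-px(n,c),[-35.]);print(n,'free end jig y',g.x,g.fun)
    for n,X in dict(freeend=(-45,-45,56),push=(-116.5,0,37),knob=(-89,65.5,84)).items():print(n,T(q,X).round(1))
E
python3 fit.py
```

```text
[ 6.25943682e+02 -1.58253869e+02  1.64621749e-01] [-0.8 -2.2 -0.2 -0.8  2.9 -1.1 -0.3  0.6  1.   0.2 -1.5 -0.2  1.8 -0.7
  0.6 -0.6 -0.6 -1.2 -0.6 -1.3  0.2  1.3]
side free end jig y [-40.72743836] [-0.64170228  0.36610362]
scene free end jig y [-45.9563626] [0.3550506 0.5046435]
freeend [ 588.9 -210.    56. ]
push [ 511.  -177.3   37. ]
knob [ 527.4 -108.2   84. ]
```

Call:
step_arm(rows="0.06 0.05 0 -0.1; 0.11 0.1 0 -0.21; 0.16 0.145 0 -0.21; 0.21 0.19 0 -0.21; 0.25 0.23 0 -0.21", jaw=0)

```text
clock: 0.72
eef_pos: [460.9, -368.6, 222.2]
orientation: [[-0.986, -0.165, -0.001], [-0.165, 0.986, 0.0], [0.0, 0.0, -1.0]]
contact_force: [-0.2, -0.8, 0.6]
gripper_width: 44.7
gripper_force: 0.0
```

Call:
step_arm(rows="0.045 0.04 -0.02 0; 0.09 0.08 -0.04 0; 0.116 0.102 -0.06 0; 0.116 0.102 -0.06 0; 0.116 0.102 -0.06 0")

```text
clock: 1.35
eef_pos: [575.4, -268.6, 162.5]
orientation: [[-0.986, -0.165, -0.001], [-0.165, 0.986, -0.0], [0.001, -0.0, -1.0]]
contact_force: [0.0, -0.3, 0.6]
gripper_width: 1.7
gripper_force: 0.0
```

```bash
python3 - <<'E'
from cell import monitor, optics
import cv2,pickle
s=monitor.sense();print(s['clock'],s['eef_pos'],s['orientation'].round(3) if hasattr(s['orientation'],'round') else s['orientation'],s['gripper_width'],s['contact_force'])
p=optics.snapshot('wrist');pickle.dump(p,open('wrist.pkl','wb'))
cv2.imwrite('pics/w0.png',p['color'][:,:,::-1]);print(p['intrinsics'],p['xyz'],p['rotation'])
E
```

```text
1.35 [ 575.37752041 -268.60535781  162.48280286] [[-0.986 -0.165 -0.001]
 [-0.165  0.986 -0.   ]
 [ 0.001 -0.    -1.   ]] 1.7042990944692653 [ 0.01903933 -0.32919819  0.56391825]
[[371.64829954   0.         329.7160338 ]
 [  0.         371.64829954 238.75232032]
 [  0.           0.           1.        ]] [ 493.11603168 -281.79549312  324.12195662] [[-1.65188563e-01  9.40254394e-01  2.97715323e-01]
 [ 9.86261681e-01  1.57726512e-01  4.90942273e-02]
 [-7.96536629e-04  3.01735020e-01 -9.53391495e-01]]
```

View pics/w0.png

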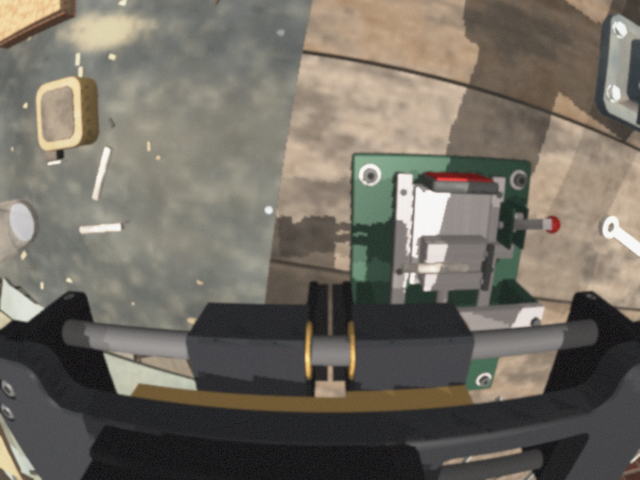

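The wrist picture shows the base corners at (352,154) and (530,160), the knob at (553,225) and the pin at about (420..468,268). I'll crop around the pin and cross-check the fit.

```bash
cat >> h.py <<'E'
def fproj(p,X):
    q=np.asarray(p['rotation']).T@(np.asarray(X,float)-np.array(p['xyz']));K=p['intrinsics']
    th=np.arctan2(np.hypot(q[0],q[1]),q[2]);ph=np.arctan2(q[1],q[0])
    return np.array([K[0,0]*th*np.cos(ph)+K[0,2],K[1,1]*th*np.sin(ph)+K[1,2]])
E
python3 - <<'E'
import cv2,pickle
from h import *
from fit import T
p=pickle.load(open('wrist.pkl','rb'));q=np.load('jig.npy')
for n,X in dict(c1=(-130,-85,12),c2=(-130,85,12),knob=(-89,65.5,84),pinhome=(-45,-33,56),block=(-45,-28,58)).items():print(n,fproj(p,T(q,X)).round(1))
im=p['color'][145:305,340:570,::-1]
cv2.imwrite('pics/w1.png',cv2.resize(im,(782,544),interpolation=cv2.INTER_CUBIC))
E
```

```text
c1 [348.1 150.2]
c2 [530.3 159.1]
knob [548.7 221.8]
pinhome [414.8 264.8]
block [421.5 265.6]
```

View pics/w1.png

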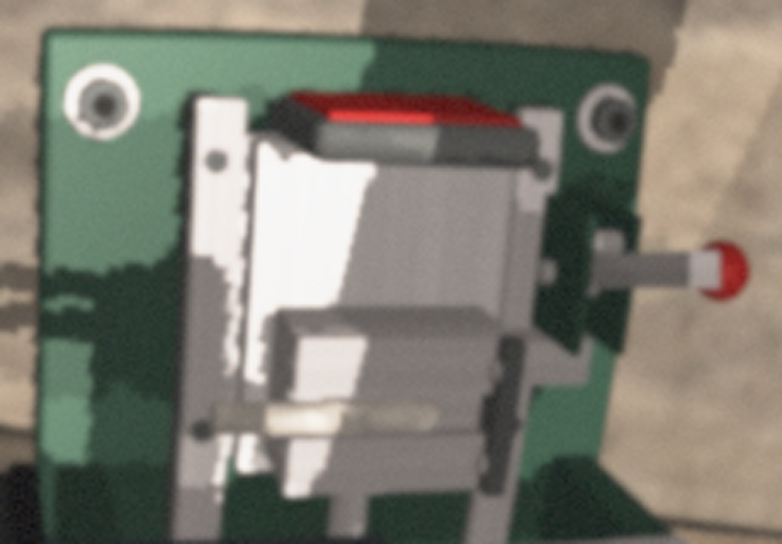

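The zoomed wrist view shows the pin's free end at (403,268) full-frame, the block face at (426,264), and the corners at (353,154) and (530.5,162). I'll refit with the wrist points included.

```bash
python3 - <<'E'
import pickle
from h import *
from fit import T,f
from scipy.optimize import least_squares
p=pickle.load(open('wrist.pkl','rb'))
W=[((353.1,153.9),(-130,-85,12)),((530.5,162),(-130,85,12)),((552.3,225),(-89,65.5,84)),((425.9,265),(-45,-28,58))]
fw=lambda q:np.concatenate([fproj(p,T(q,X))-np.array(c) for c,X in W])
w=least_squares(fw,[626,-158,.165],x_scale=[10,10,.05]);print('wrist',w.x,w.fun.round(1))
r=least_squares(lambda q:np.concatenate([f(q),2*fw(q)]),[626,-158,.165],x_scale=[10,10,.05],loss='soft_l1');print('all',r.x)
q=(w.x);np.save('jig.npy',q)
g=least_squares(lambda y:fproj(p,T(q,(y[0],y[1],56)))-[402.7,268],[-45,-45.]);print('free end',g.x)
for n,X in dict(app=(-45,-80,46),home=(-45,-48,46),c0=(-125,57,78),c1=(-65,57,78),p0=(-140,0,30),p1=(-126,0,30),p2=(-71,0,30)).items():print(n,T(q,X).round(1))
E
```

```text
wrist [ 6.27257632e+02 -1.54632267e+02  1.64127074e-01] [-1.  -1.4  2.6 -0.6 -0.4 -0.7 -0.5  2.8]
all [ 6.27582448e+02 -1.54196614e+02  1.64777916e-01]
free end [-44.20469234 -46.0405658 ]
app [ 595.9 -240.9   46. ]
home [ 590.7 -209.3   46. ]
c0 [ 494.6 -118.8   78. ]
c1 [ 553.8 -109.    78. ]
p0 [ 489.1 -177.5   30. ]
p1 [ 503.  -175.2   30. ]
p2 [ 557.2 -166.2   30. ]
```

Call:
step_arm(rows="0.0205 0.0275 -0.02 0; 0.0205 0.0275 -0.06 0; 0.0205 0.0275 -0.1 0; 0.0205 0.0275 -0.1165 0; 0.0205 0.0275 -0.1165 0")

```text
clock: 2.02
eef_pos: [595.6, -241.7, 46.0]
orientation: [[-0.986, -0.164, -0.001], [-0.164, 0.986, -0.0], [0.001, 0.0, -1.0]]
contact_force: [0.3, 0.2, 1.0]
gripper_width: 0.3
gripper_force: 0.0
```

Call:
step_arm(rows="-0.0015 0.009 0 0; -0.0023 0.014 0 0; -0.003 0.018 0 0; -0.0036 0.022 0 0; -0.0036 0.022 0 0")

```text
clock: 2.65
eef_pos: [592.7, -218.4, 46.2]
orientation: [[-0.986, -0.166, 0.0], [-0.166, 0.986, -0.0], [-0.0, -0.0, -1.0]]
contact_force: [0.9, -0.5, -0.0]
gripper_width: 0.6
gripper_force: 0.0
```

Call:
step_arm(rows="-0.0003 0.002 0 0; -0.0006 0.004 0 0; -0.0009 0.0055 0 0; -0.0009 0.0055 0 0")

```text
clock: 3.15
eef_pos: [591.6, -213.2, 46.0]
orientation: [[-0.986, -0.165, -0.0], [-0.165, 0.986, 0.0], [0.0, 0.0, -1.0]]
contact_force: [0.9, 0.7, 0.7]
gripper_width: 0.5
gripper_force: 0.0
```

Call:
step_arm(rows="-0.0002 0.001 0 0; -0.0003 0.002 0 0; -0.0003 0.002 0 0")

```text
clock: 3.52
eef_pos: [591.4, -211.2, 46.0]
orientation: [[-0.986, -0.165, -0.0], [-0.165, 0.986, 0.0], [0.0, 0.0, -1.0]]
contact_force: [-0.2, -0.2, 0.3]
gripper_width: 0.5
gripper_force: 0.0
```

Call:
step_arm(rows="-0.0002 0.001 0 0; -0.0003 0.002 0 0; -0.0003 0.002 0 0")

```text
clock: 3.9
eef_pos: [591.1, -209.2, 46.1]
orientation: [[-0.986, -0.165, -0.0], [-0.165, 0.986, 0.0], [0.0, 0.0, -1.0]]
contact_force: [-0.1, -0.1, -0.9]
gripper_width: 0.3
gripper_force: 0.0
```

Call:
step_arm(rows="-0.0002 0.001 0 0; -0.0002 0.001 0 0; -0.0002 0.001 0 0")

```text
clock: 4.28
eef_pos: [590.9, -208.3, 46.0]
orientation: [[-0.986, -0.165, -0.0], [-0.165, 0.986, 0.0], [0.0, 0.0, -1.0]]
contact_force: [-0.1, 0.1, -0.3]
gripper_width: 0.5
gripper_force: 0.0
```

```bash
python3 - <<'E'
from cell import monitor, optics
import cv2,pickle
p=optics.snapshot('side');q=optics.snapshot('wrist')['color'][:,:,::-1]
a=cv2.resize(p['color'][195:285,258:388,::-1],(780,300*540//300),interpolation=cv2.INTER_CUBIC)[100:400]
b=cv2.resize(q[180:320,280:560],(600,300),interpolation=cv2.INTER_CUBIC)
cv2.imwrite('pics/m1.png',cv2.vconcat([a,cv2.copyMakeBorder(b,0,0,0,180,0)]))
E
```

```text
(no output)
```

View pics/m1.png

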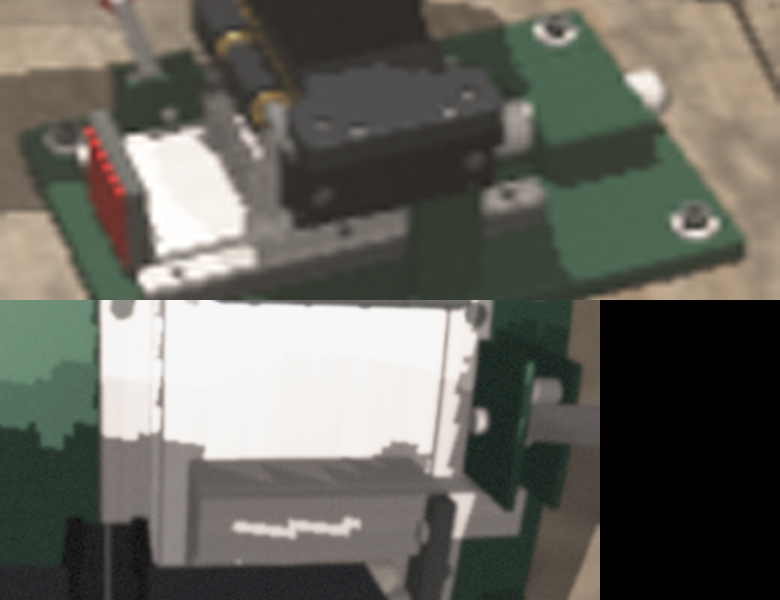

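The wrist part shows a finger-to-block gap of about 8 mm at (152..190,530), where 5 mm is expected at home. I'll keep going in small steps until the force rises.

Call:
step_arm(rows="-0.0002 0.001 0 0; -0.0003 0.002 0 0; -0.0003 0.002 0 0")

```text
clock: 4.75
eef_pos: [590.6, -206.2, 46.1]
orientation: [[-0.986, -0.165, 0.0], [-0.165, 0.986, 0.0], [-0.0, 0.0, -1.0]]
contact_force: [-0.5, -0.5, 0.4]
gripper_width: 0.5
gripper_force: 0.0
```

Call:
step_arm(rows="-0.0002 0.001 0 0; -0.0002 0.001 0 0; -0.0002 0.001 0 0")

```text
clock: 5.12
eef_pos: [590.4, -205.3, 46.0]
orientation: [[-0.986, -0.165, -0.0], [-0.165, 0.986, 0.0], [0.0, 0.0, -1.0]]
contact_force: [0.5, 0.7, -0.3]
gripper_width: 0.4
gripper_force: 0.0
```

Call:
step_arm(rows="-0.0002 0.001 0 0; -0.0002 0.001 0 0; -0.0002 0.001 0 0")

```text
clock: 5.5
eef_pos: [590.2, -204.3, 46.0]
orientation: [[-0.986, -0.165, -0.0], [-0.165, 0.986, 0.0], [0.0, 0.0, -1.0]]
contact_force: [0.4, 0.0, 0.2]
gripper_width: 0.3
gripper_force: 0.0
```

Call:
step_arm(rows="-0.0002 0.001 0 0; -0.0002 0.001 0 0; -0.0002 0.001 0 0")

```text
clock: 5.88
eef_pos: [590.1, -203.5, 46.1]
orientation: [[-0.986, -0.165, 0.0], [-0.165, 0.986, -0.0], [-0.0, -0.0, -1.0]]
contact_force: [-0.4, -1.8, -0.8]
gripper_width: 0.5
gripper_force: 0.7
```

Call:
step_arm(rows="-0.0002 0.001 0 0; -0.0002 0.001 0 0; -0.0002 0.001 0 0")

```text
clock: 6.25
eef_pos: [590.3, -203.3, 46.5]
orientation: [[-0.986, -0.165, 0.001], [-0.165, 0.986, -0.001], [-0.001, -0.001, -1.0]]
contact_force: [0.4, -4.8, 0.1]
gripper_width: -0.0
gripper_force: 2.5
```

```bash
python3 - <<'E'
from cell import monitor, optics
import cv2,pickle
q=optics.snapshot('wrist');pickle.dump(q,open('w2.pkl','wb'))
cv2.imwrite('pics/w2.png',cv2.resize(q['color'][200:320,290:490,::-1],(800,480),interpolation=cv2.INTER_CUBIC))
from h import *
from fit import T
j=np.load('jig.npy');print(monitor.sense()['eef_pos'])
for X in [(-45,-28,58),(-39,-28,58),(-45,-33,56),(-45,-33,46)]:print(X,(fproj(q,T(j,X))-[290,200])*4)
E
```

```text
[ 590.32051316 -203.31451073   46.42626356]
(-45, -28, 58) [276.96944028 447.76514908]
(-39, -28, 58) [275.10814509 492.46067847]
(-45, -33, 56) [232.75037669 439.70831627]
(-45, -33, 46) [229.2441875  400.58569201]
```

View pics/w2.png

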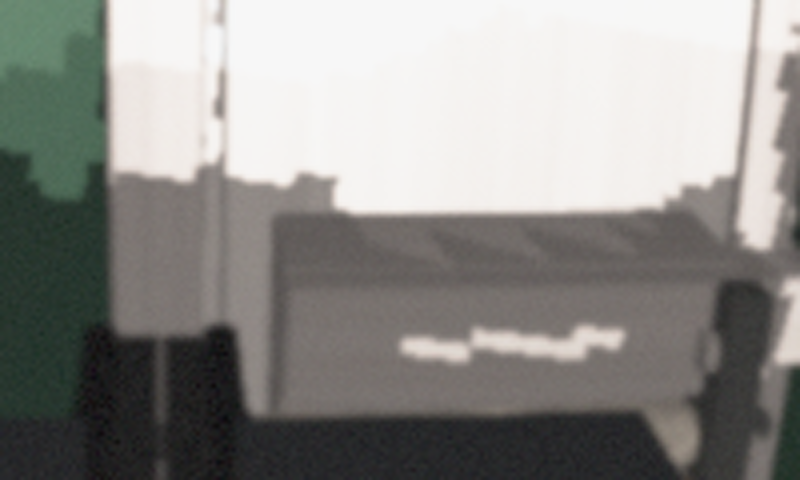

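The finger edge sits at about x=240, with the block at 272, which matches the pin being home. The force also jumped to 4.8 N within 0.2 mm, so it is on the stop. I'll retreat and go for the catch.

Call:
step_arm(rows="0.0035 -0.02 0 0; 0.005 -0.03 0 0; 0.005 -0.03 0.045 0; 0.005 -0.03 0.09 0; 0.005 -0.03 0.12 0")

```text
clock: 6.92
eef_pos: [595.4, -233.1, 168.4]
orientation: [[-0.986, -0.164, 0.002], [-0.164, 0.986, -0.0], [-0.002, -0.001, -1.0]]
contact_force: [-0.2, 0.3, -0.3]
gripper_width: 0.5
gripper_force: 0.0
```

Call:
step_arm(rows="-0.05 0.015 0 0; -0.1 0.05 0 0; -0.11 0.1 0 0; -0.11 0.115 -0.03 0; -0.11 0.115 -0.03 0")

```text
clock: 7.55
eef_pos: [483.2, -116.8, 134.7]
orientation: [[-0.986, -0.166, -0.004], [-0.166, 0.986, 0.0], [0.004, 0.001, -1.0]]
contact_force: [0.4, -0.5, 0.1]
gripper_width: 0.6
gripper_force: 0.0
```

Call:
step_arm(rows="0 0 -0.03 0; 0 0 -0.055 0; 0.012 0.002 -0.055 0; 0.024 0.004 -0.055 0; 0.03 0.005 -0.055 0")

```text
clock: 8.18
eef_pos: [517.2, -112.4, 82.4]
orientation: [[-0.986, -0.165, 0.003], [-0.165, 0.986, -0.0], [-0.003, -0.001, -1.0]]
contact_force: [-0.0, 0.8, 0.7]
gripper_width: 0.3
gripper_force: 0.1
```

Call:
step_arm(rows="0.008 0.0013 0 0; 0.016 0.0026 0 0; 0.024 0.004 0 0; 0.032 0.0053 0 0; 0.038 0.0063 0 0")

```text
clock: 8.8
eef_pos: [553.4, -105.9, 81.0]
orientation: [[-0.986, -0.165, -0.0], [-0.165, 0.986, 0.0], [0.0, 0.0, -1.0]]
contact_force: [0.5, -0.5, -0.1]
gripper_width: 0.6
gripper_force: 0.0
```

Call:
step_arm(rows="-0.02 -0.0033 0.01 0; -0.06 -0.01 0.01 0; -0.1 -0.0165 0 0; -0.1 -0.0165 0 0; -0.1 -0.0165 0 0")

```text
clock: 9.43
eef_pos: [454.0, -122.6, 81.6]
orientation: [[-0.986, -0.166, 0.002], [-0.166, 0.986, -0.0], [-0.002, -0.001, -1.0]]
contact_force: [0.3, 0.8, 0.3]
gripper_width: 0.6
gripper_force: 0.0
```

```bash
python3 - <<'E'
from cell import monitor, optics
import cv2
w=optics.snapshot('wrist')['color'][:,:,::-1];s=optics.snapshot('side')['color'][:,:,::-1]
a=cv2.resize(s[195:285,258:388],(433,300),interpolation=cv2.INTER_CUBIC)
cv2.imwrite('pics/m2.png',cv2.vconcat([cv2.copyMakeBorder(a,0,0,0,167,0),cv2.resize(w[100:340,100:580],(600,300))]))
print(monitor.sense()['eef_pos'])
E
```

```text
[ 454.400517   -122.37096489   81.44492224]
```

View pics/m2.png

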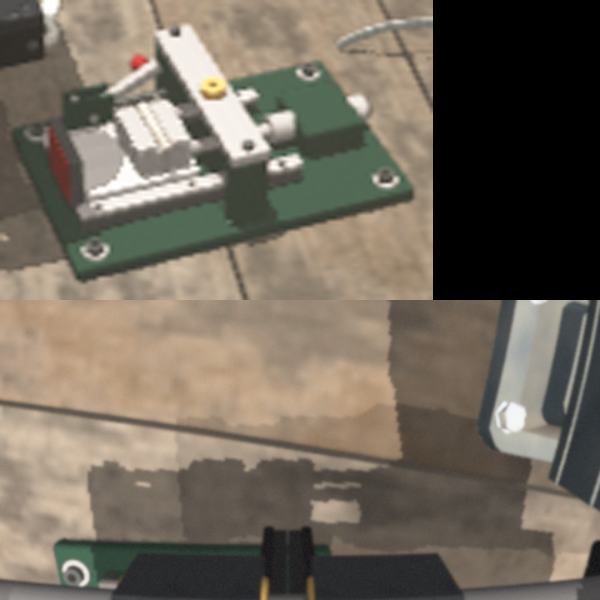

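The side part shows the catch resting tipped on the dog, with its knob at (139,62), and the pin in the slot. Next is the push plate.

Call:
step_arm(rows="0.01 -0.03 0 0; 0.02 -0.057 0 0; 0.02 -0.057 -0.03 0; 0.02 -0.057 -0.05 0; 0.02 -0.057 -0.05 0")

```text
clock: 10.15
eef_pos: [472.6, -179.5, 29.6]
orientation: [[-0.986, -0.165, -0.003], [-0.165, 0.986, 0.0], [0.003, 0.001, -1.0]]
contact_force: [0.4, -0.1, 0.5]
gripper_width: 0.9
gripper_force: 0.0
```

Call:
step_arm(rows="0.01 0.0016 0 0; 0.02 0.0033 0 0; 0.026 0.0043 0 0; 0.032 0.0052 0 0; 0.037 0.0061 0 0")

```text
clock: 10.78
eef_pos: [507.0, -173.6, 30.9]
orientation: [[-0.986, -0.164, -0.007], [-0.164, 0.986, 0.0], [0.006, 0.001, -1.0]]
contact_force: [-6.4, -2.3, 4.6]
gripper_width: 0.1
gripper_force: 3.2
```

Call:
step_arm(rows="0.006 0.001 0 0; 0.012 0.002 0 0; 0.018 0.003 0 0; 0.024 0.004 0 0; 0.024 0.004 0 0")

```text
clock: 11.4
eef_pos: [530.7, -169.6, 30.8]
orientation: [[-0.986, -0.164, -0.007], [-0.164, 0.986, 0.0], [0.007, 0.001, -1.0]]
contact_force: [-6.9, -0.2, 5.0]
gripper_width: 0.8
gripper_force: 3.0
```

Call:
step_arm(rows="0.006 0.001 0 0; 0.012 0.002 0 0; 0.018 0.003 0 0; 0.024 0.004 0 0; 0.026 0.0043 0 0")

```text
clock: 12.02
eef_pos: [555.4, -165.3, 30.7]
orientation: [[-0.986, -0.164, -0.01], [-0.164, 0.986, 0.0], [0.01, 0.002, -1.0]]
contact_force: [-8.6, -0.7, 7.3]
gripper_width: 0.4
gripper_force: 4.3
```

Call:
step_arm(rows="0 0 0 0; 0 0 0 0")

```text
clock: 12.28
eef_pos: [555.5, -165.3, 30.7]
orientation: [[-0.986, -0.164, -0.009], [-0.164, 0.986, 0.0], [0.009, 0.002, -1.0]]
contact_force: [-7.6, -0.5, 6.6]
gripper_width: 0.3
gripper_force: 4.0
```

```bash
python3 - <<'E'
from cell import monitor
s=monitor.sense();print(s['eef_pos'],s['contact_force'])
from h import *
j=np.load('jig.npy');d=s['eef_pos'][:2]-j[:2];print('travel~',d@[np.cos(j[2]),np.sin(j[2])]+126)
E
```

```text
[ 555.48792062 -165.31129637   30.72400315] [-7.61799454 -0.46940679  6.63803213]
travel~ 53.44991682237871
```

Call:
step_arm(rows="0.002 0.0003 0 0; 0.004 0.0006 0 0; 0.004 0.0006 0 0; 0.004 0.0006 0 0")

```text
clock: 12.78
eef_pos: [559.3, -164.7, 30.7]
orientation: [[-0.986, -0.164, -0.01], [-0.164, 0.986, 0.001], [0.01, 0.002, -1.0]]
contact_force: [-8.5, -0.4, 7.3]
gripper_width: 0.4
gripper_force: 4.2
```

Call:
step_arm(rows="-0.004 -0.0007 0 0; -0.008 -0.0013 0 0; -0.012 -0.002 0 0; -0.016 -0.0026 0 0; -0.02 -0.0033 0 0")

```text
clock: 13.4
eef_pos: [544.3, -167.8, 31.3]
orientation: [[-0.986, -0.165, 0.001], [-0.165, 0.986, -0.0], [-0.001, -0.0, -1.0]]
contact_force: [-0.1, -0.9, 0.0]
gripper_width: 0.8
gripper_force: 0.0
```

Call:
step_arm(rows="-0.02 -0.0033 0 0; -0.06 -0.01 0 0; -0.1 -0.0165 0.02 0; -0.1 -0.0165 0.07 0; -0.1 -0.0165 0.1 0")

```text
clock: 14.02
eef_pos: [445.1, -184.6, 133.7]
orientation: [[-0.986, -0.165, 0.005], [-0.165, 0.986, -0.001], [-0.005, -0.002, -1.0]]
contact_force: [1.8, 0.4, 0.2]
gripper_width: 0.7
gripper_force: 0.0
```

```bash
python3 - <<'E'
from cell import monitor, optics
import cv2
a=optics.snapshot('scene')['color'][222:312,220:350,::-1];p=optics.snapshot('side');s=p['color'][195:285,258:388,::-1]
cv2.imwrite('pics/m3.png',cv2.vconcat([cv2.resize(x[:75],(520,300),interpolation=cv2.INTER_CUBIC) for x in(s,a)]))
from h import *
from fit import T
j=np.load('jig.npy')
print(((proj(p,np.array([T(j,(0,-5.5-27.5,56)),T(j,(0,22,56)),T(j,(-71.5,-24,37))]))-[258,195])*4).round())
E
```

```text
[[272. 162.]
 [239. 109.]
 [154. 203.]]
```

View pics/m3.png

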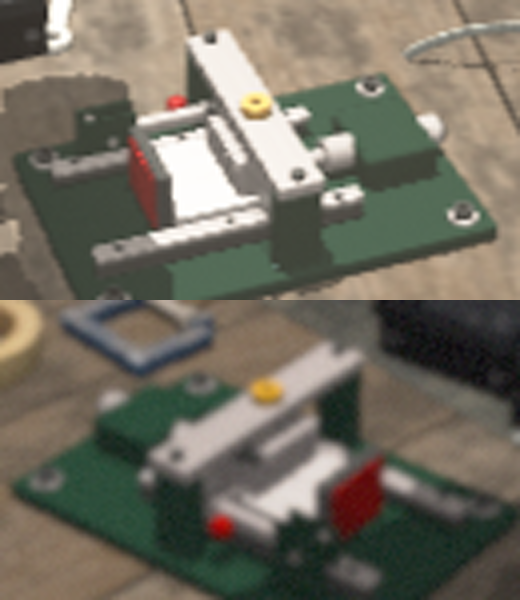

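The carriage stays in, with its plate at (150,180) in the side part. The catch lies level with its knob at (176,103). I'm handing it in.

```bash
python3 -c "
from cell import job_done
print(job_done())"
```

```text
the job is handed in; nothing more can be done
None
```

The job is handed in at about 14 s of the 54 s: the pin was pushed to its end stop (force rose to 4.8 N), the catch is down, and the carriage stayed latched after release; the pin was under the bridge in the last pictures, and no verdict came back.

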